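Close the curing unit and throw its interlocked levers

ROBOT

A 7-joint arm with a two-finger parallel gripper is mounted at the origin on the work surface. World frame = base frame: x ahead of the robot, y to its left, z up, the work surface at z = 0. Lengths are in m, angles in degrees, forces in N, time in s.
With the tool pointing down it reaches from about 0.4 to 0.925 m from the base axis. Payload 5.6 kg.
Tool frame: the origin (TCP) lies at the very end of the fingers, on their centre line; the grasp point (between the pads) lies 19 mm behind it (env.grip_point_offset is the distance from the TCP to the grasp point, in m); z points along the fingers, x is the direction in which the jaws open and shut, and the axes are right-handed (so a half turn about z gives the same grasp; the last joint's range is limited). The gripper opens to 85 mm and grips with 20 to 120 N. Pads are 22 mm wide; open, the fingers measure 114 mm over their backs; the gripper's body (76 mm by 85 mm) begins 54 mm behind the grasp point. The pads swing forward as they close: fully open they stand 13 mm farther back than shut.
Start: joints at [-76.948, 26.786, -0.665, 91.828, 0.344, 61.387, -3.226], TCP at [0.174, 0.626, 0.231] pointing down, gripper open.
Joint ranges: [-144.91, 144.91], [-17.63, 115.5], [-89.93, 88.59], [15.96, 139.68], [-74.01, 254.01], [8.47, 105.57], [-167.45, 167.45]. Speed limits (degrees/s): [147.25, 147.25, 180, 180, 180, 180, 180].

INTERFACE

Orientations are given as a 3x3 rotation matrix whose columns are the frame's x, y, z axes.
In Python, from rig import observe, capture, env gives the robot as it stands.
- The arm moves only by the shell command python3 -m jog 'ROWS' [OPENING]. ROWS is a JSON object of lists of equal length, an entry for each row: "translation": the shift along the tool's x, y, z in mm, a list of three; "angular": the turn, a rotation vector about the tool's x, y, z in degrees, a list of three. In form: {"translation": [[dx, dy, dz], ...], "angular": [[rx, ry, rz], ...]}. A call has 1 to 20 rows; each row shifts and turns the commanded pose from where the row before left it, along the tool's axes as they then stand; what a row does not reach is not made up. A row lasts 1/12 s, in which the tool goes at most 41.7 mm and 7.16 degrees, less where a joint would pass 70% of its speed; a pose out of reach is approached as far as the arm can. A call with a gripper value outside its range is refused whole. OPENING is the closure in counts, from 0 (fully open) to 255 (shut), set as the call begins (- or left out, the last holds). The fingers move at their own pace and stop on an object; the grip force is fixed at half the most. Time passes only in rows, so rows that do not move let the fingers close. It gives the time, the measured TCP pose, the force and the opening at its end, in the units of the state.
- observe(): the state, without advancing time (a new reading comes with each control period).
- capture(name): name is "scene" or "side" or "wrist"; returns a dict with "img" (420x560x3 uint8, red, green, blue), "z_map" (420x560 float32, m along the optical axis (not along the pixel's ray), 0 where there is no reading), "K" (3x3 intrinsics, pixels), "world_from_camera" (4x4, takes a point from camera to world coordinates). Camera axes: x right, y up, looking along -z (the intrinsics and any distortion apply to the point x, -y, -z); pixel columns grow to the right and rows downward; lengths in m; the calibration is good to about 2 mm. The wrist camera is an equidistant fisheye: a pixel r from the principal point sees the ray r / f radians off the axis. A picture is of the moment at which its call begins.
- env.hand_in(): hands the job in, once; it reports no verdict.
The state is a dict: "clock": time; "joints": joint angles; "joint_velocities": joint speeds; "effort": joint torques, N m; "eef_pos": TCP position; "tcp_rot": TCP orientation; "force": force on the tool from outside, world axes, zero at the start; "wrist_torque": the same for the moment, N m; "opening": opening from 0.0 (shut) to 1.0 (fully open).
Only numpy, scipy, OpenCV 4.12 (cv2) and the standard library are available. Lean on these libraries where they do the work, as an engineer would, in place of code of your own. Each camera call takes 0.05 s, during which the arm holds its last target. There are 200 camera calls.

TASK

Put the amber cover on the curing unit: take it by its black handle from the sloping stand, hook its lower edge under the unit's red lip and swing it down flat into its seat. Then throw all three levers fully over, away from the robot, in whatever order the interlock allows: only one is free at a time and the order differs each time, so feel for a blocked lever and try another instead of forcing it. Leave the cover seated and the other things on the bench where they are.

Things in the scene. Friction and masses are not known exactly. Their poses are not given: they have to be found in the camera images.
- unit: curing unit, fixed. Origin: underside, at the middle of its well; x away from the robot, y left, z up (yawed up to 0.12 rad). Well: white open box x -105..100, y -89..89 mm, rim ledge at z 70 on which the cover lies. Right of it a grey console, x -55..55, y -300..-90, top z 90 mm, with three levers at x 0: red knob y -135, white -200, black -265
- lip_edge (a point): middle of the lower edge of the red lip on the well's near side (unit frame x -78, y 0, z 81 mm). The lip overhangs the ledge from x -90 (back stop) to -78, underside z 81, top z 87: an 11 mm high slot above the ledge, open towards +x
- seat_center (a point): where the middle of the cover's underside comes to lie, +-3 mm (unit frame x -5, y 0, z 70 mm). The seat is x -90 (back stop under the lip) to 85 (far flange), y -74..74; flanges at the far side and both sides stand 6 mm above the ledge
- pin_top (a point): top of the yellow sensing pin, 10 mm across, standing 6 mm out of the far ledge (unit frame x 64, y 0 mm). The seated cover's weight presses it down (needs under 1 N); no lever can be thrown before that
- stand: fixed sloping stand at the left: clear board rising 30 degrees away from the robot (along its own x, yawed by up to 0.2 rad), red stop along the low near edge 5.5 mm high above the board; 120 mm wide, base 165 mm long, board from z 28 to 110 mm. Origin: underside of the base, middle
- cover: loose amber cover panel, 170 (x) x 140 (y) x 5 (z) mm, 0.3 kg (0.25 to 0.37). Origin: middle of the underside; z is normal to it, -x points to the edge to be hooked (low edge on the stand, towards the robot). It starts lying on the stand, tilted 30 degrees with +x end raised. Black bar handle across the middle of its top: 14 mm thick (x), 60 mm long (y), from z 5 to z 40 mm
- cover_handle (a point): point to grip on the handle, on the cover's z axis 26 mm above its underside; squeeze along the cover's x
- cover_hook_edge (a point): middle of the edge to be hooked (cover frame x -85, y 0, z 2.5 mm)
- lever_red (a joint): angle of the lever with the red knob: 0 leaning 0.4 rad towards the robot (start, within 0 to 0.05), 0.8 its far stop, leaning 0.4 rad away. Pivot in unit frame x 0, y -135, z 85 mm. About 1.5 N at the knob moves it when free, and it stays where it is left; when blocked it stops dead at 0.08 to 0.14. Thrown past 0.68 it counts as fully over and frees the next one
- lever_white (a joint): angle of the lever with the white knob: 0 leaning 0.4 rad towards the robot (start, within 0 to 0.05), 0.8 its far stop, leaning 0.4 rad away. Pivot in unit frame x 0, y -200, z 85 mm. About 1.5 N at the knob moves it when free, and it stays where it is left; when blocked it stops dead at 0.08 to 0.14. Thrown past 0.68 it counts as fully over and frees the next one
- lever_black (a joint): angle of the lever with the black knob: 0 leaning 0.4 rad towards the robot (start, within 0 to 0.05), 0.8 its far stop, leaning 0.4 rad away. Pivot in unit frame x 0, y -265, z 85 mm. About 1.5 N at the knob moves it when free, and it stays where it is left; when blocked it stops dead at 0.08 to 0.14. Thrown past 0.68 it counts as fully over and frees the next one
- lever_red_tip (a point): centre of the red knob, a 28 mm ball, 75 mm from the pivot on a 10 mm steel rod
- lever_white_tip (a point): centre of the white knob, a 28 mm ball, 75 mm from the pivot on a 10 mm steel rod
- lever_black_tip (a point): centre of the black knob, a 28 mm ball, 75 mm from the pivot on a 10 mm steel rod
- jar_red: small round paint jar, red with white cap, 36 mm across, 42 mm high, on the bench just in front of the unit's well; to be left alone. Origin: underside, middle
- jar_blue: small round paint jar, blue with black cap, 36 mm across, 42 mm high, right of the console; to be left alone. Origin: underside, middle
- fairing_l: grey-beige moulded model fairing lying flat, about 110 x 80 mm, 15 mm high, beyond the unit; to be left alone. Origin: underside, middle
- fairing_r: its mirror twin, beside it beyond the unit; to be left alone. Origin: underside, middle
- driver: screwdriver, 160 mm long, 26 mm thick, lying in front of the console; to be left alone. Origin: underside
- sprue: grey-beige plastic parts frame, 120 x 100 mm, 4 mm thick, lying beyond the stand; to be left alone. Origin: underside, middle
- cup: white ceramic cup, 68 mm across, 85 mm high, at the right of the bench; to be left alone. Origin: underside, middle
There are look-alikes about, which are no part of the job. Of the things that look like the cover, the larger one is meant.

How it is judged:
By the outcome, as a careful person would: the job done as asked, in the order asked, and still so for the second after the job is handed in, with the robot touching nothing.
It also fails if it takes over 72 s, if anything falls off the work surface, if the arm or the gripper's body presses on something with over 40 N, if the wrist force passes 120 N, or if a joint passes its speed limit or range.

## Working session

There is one attempt and no reset: what is moved stays moved. The work goes in short steps, Python scripts to look and compute and a shell command to move; the robot and the scene stay as the last step left them, time stands still between calls to the robot, and variables do not carry over. Pictures are saved under pics/ and viewed, about 8 in all and at most 12, crops included, and the job is handed in when it is done.

```bash
ls; mkdir -p pics; cat > h.py <<'E'
import numpy as np, cv2
from rig import observe, capture, env
def pts(c):
    K=c["K"];z=c["z_map"];v,u=np.mgrid[0:z.shape[0],0:z.shape[1]]
    P=np.stack([(u-K[0,2])/K[0,0]*z,-(v-K[1,2])/K[1,1]*z,-z],-1)
    T=c["world_from_camera"];return P@T[:3,:3].T+T[:3,3]
def save(n,im,s=1): cv2.imwrite("pics/"+n,cv2.resize(im[...,::-1],None,fx=s,fy=s))
E
python3 - <<'E'
from h import *
import pickle
a=capture("scene");b=capture("side")
pickle.dump((a,b),open("c0.pkl","wb"))
save("scene0.png",a["img"],1.4);save("side0.png",b["img"],1.4)
for c in(a,b):print(c["K"],c["world_from_camera"].round(3),(c["z_map"]>0).mean(),[k for k in c])
s=observe();print(s)
E
```

```text
pics
[[408.05688383   0.         276.80089189]
 [  0.         408.05688383 198.50512847]
 [  0.           0.           1.        ]] [[ 0.49  -0.532  0.69   1.37 ]
 [ 0.871  0.311 -0.379 -0.482]
 [-0.013  0.788  0.616  0.894]
 [ 0.     0.     0.     1.   ]] 0.99625 ['img', 'z_map', 'K', 'world_from_camera']
[[432.20253999   0.         286.96223057]
 [  0.         432.20253999 210.47224369]
 [  0.           0.           1.        ]] [[ 0.96   0.207 -0.187  0.312]
 [-0.279  0.676 -0.683 -0.749]
 [-0.014  0.708  0.706  0.872]
 [ 0.     0.     0.     1.   ]] 0.9959268707482993 ['img', 'z_map', 'K', 'world_from_camera']
{'clock': 0.1, 'joints': array([-76.94760817,  26.83193454,  -0.66760016,  91.87542964,
         0.34409358,  61.38532491,  -3.22727626]), 'joint_velocities': array([-0.13536311, -0.10833103, -0.05581789,  0.04033831,  0.01161938,
        0.01642428, -0.08467776]), 'effort': array([ 5.11209655e-04, -5.33517551e+01,  2.12943263e-02, -2.51969755e+01,
        1.14204487e-02,  4.29017498e-03,  1.34513652e-05]), 'eef_pos': array([0.17378429, 0.62582441, 0.23042404]), 'tcp_rot': array([[ 2.67552084e-01,  9.63543343e-01, -3.28907732e-04],
       [ 9.63542104e-01, -2.67552268e-01, -1.54828569e-03],
       [-1.57984038e-03,  9.73306131e-05, -9.99998747e-01]]), 'force': array([ 0.30775314,  0.06515215, -1.36872118]), 'wrist_torque': array([-0.00994536,  0.08257782,  0.0068633 ]), 'opening': 1.0023841797586635}
```

View pics/scene0.png

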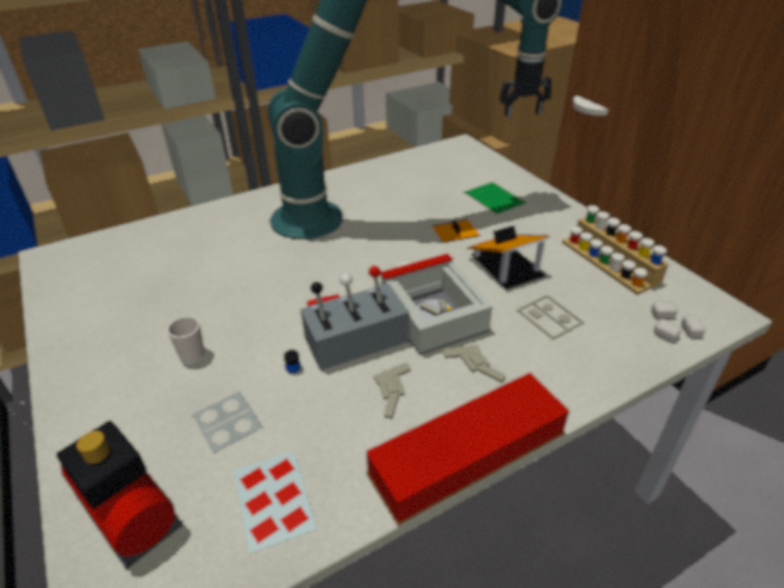

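View pics/side0.png

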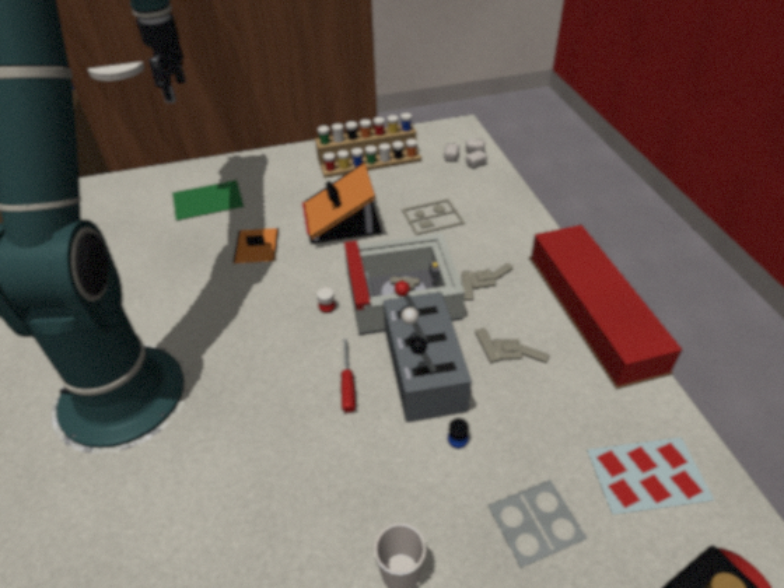

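Both views show the amber cover on its stand (scene ~(510,243), side ~(340,200)), the unit with its red lip (side ~(357,275)), and the knobs at side (402,288), (410,315) and (418,345). The small amber tag at side (256,245) is the decoy.

```bash
python3 - <<'E'
from h import *
import pickle
cs=pickle.load(open("c0.pkl","rb"))
for n,c in zip(("scene","side"),cs):
    P=pts(c);hsv=cv2.cvtColor(c["img"],cv2.COLOR_RGB2HSV);H,S,V=[hsv[...,i].astype(int) for i in range(3)]
    print(n)
    am=(H>8)&(H<22)&(S>150)&(V>90)&(P[...,2]>0.02)&(P[...,2]<.16)&(P[...,0]>.2)&(P[...,0]<.9)&(abs(P[...,1])<.5)
    nn,l,st,ce=cv2.connectedComponentsWithStats(am.astype(np.uint8))
    for i in range(1,nn):
        if st[i,4]<150: continue
        Q=P[cv2.erode((l==i).astype(np.uint8),np.ones((3,3)))>0];m=np.median(Q,0)
        Q=Q[np.linalg.norm(Q-m,axis=1)<.13]
        A=np.c_[Q[:,:2],np.ones(len(Q))];w=np.ones(len(Q),bool)
        for _ in range(5):
            co=np.linalg.lstsq(A[w],Q[w,2],rcond=None)[0];w=abs(A@co-Q[:,2])<.004
        nv=np.array([-co[0],-co[1],1]);nv/=np.linalg.norm(nv)
        print("amber",st[i],"n",nv.round(4),"tilt",np.degrees(np.arccos(nv[2])),"yaw",np.degrees(np.arctan2(-nv[1],-nv[0])),w.mean())
        # corners by casting the outline on the plane
        cnt=max(cv2.findContours((l==i).astype(np.uint8),0,1)[0],key=cv2.contourArea)
        K=c["K"];T=c["world_from_camera"]
        uv=cnt[:,0].astype(float);d=np.c_[(uv[:,0]-K[0,2])/K[0,0],-(uv[:,1]-K[1,2])/K[1,1],-np.ones(len(uv))]@T[:3,:3].T
        p0=np.array([0,0,co[2]]);t=((p0-T[:3,3])@nv)/(d@nv);X=T[:3,3]+d*t[:,None]
        ex=np.array([nv[2]*-nv[0],nv[2]*-nv[1],0]);ex[2]=-(nv[0]*ex[0]+nv[1]*ex[1])/nv[2];ex/=np.linalg.norm(ex);ey=np.cross(nv,ex)
        o=X.mean(0);q=np.c_[(X-o)@ex,(X-o)@ey].astype(np.float32)
        r=cv2.minAreaRect(q);print(" rect",r," centre top",(o+r[0][0]*ex+r[0][1]*ey).round(4), "ex",ex.round(3))
    red=((H<8)|(H>172))&(S>140)&(V>80)&(P[...,2]>.06)&(P[...,2]<.2)&(P[...,0]>.3)&(P[...,0]<.8)&(abs(P[...,1])<.3)
    nn,l,st,ce=cv2.connectedComponentsWithStats(red.astype(np.uint8))
    for i in range(1,nn):
        if st[i,4]<20: continue
        Q=P[l==i];print("red",st[i],np.median(Q,0).round(4),Q.min(0).round(3),Q.max(0).round(3))
        if st[i,4]>150:
            t=Q[abs(Q[:,2]-.087)<.006];r=cv2.minAreaRect(t[:,:2].astype(np.float32)*1000);print("  lip top",len(t),np.median(t[:,2]),r)
    for nm,m in(("hi",(P[...,2]>.125)&(P[...,2]<.185)&(P[...,0]>.35)&(P[...,0]<.75)&(P[...,1]<.1)&(P[...,1]>-.3)),):
        nn,l,st,ce=cv2.connectedComponentsWithStats(m.astype(np.uint8))
        for i in range(1,nn):
            if st[i,4]<15: continue
            Q=P[l==i]
            f=lambda x:np.linalg.norm(Q-x,axis=1)-.014
            from scipy.optimize import least_squares
            s=least_squares(f,Q.mean(0)-[0,0,.008],loss="soft_l1",f_scale=.002);print("knob",st[i],s.x.round(4),c["img"][l==i].mean(0).round(),abs(f(s.x)).mean().round(4))
    top=(P[...,2]>.08)&(P[...,2]<.097)&(P[...,0]>.35)&(P[...,0]<.8)&(P[...,1]<.0)&(P[...,1]>-.35)&(S<90)
    Q=P[top];print("console",len(Q),np.median(Q[:,2]),cv2.minAreaRect(Q[:,:2].astype(np.float32)*1000))
    bench=P[(abs(P[...,2])<.02)&(P[...,0]>.3)&(P[...,0]<.9)];print("bench z",np.median(bench[:,2]))
E
```

```text
scene
amber [338 168  51  12 272] n [-0.4984  0.0353  0.8662] tilt 29.97912352679296 yaw -4.0550819923826795 1.0
 rect ((-0.01190001517534256, 0.0006691887974739075), (0.139309361577034, 0.18108874559402466), 89.8019027709961)  centre top [0.4846 0.3413 0.084 ] ex [ 0.864 -0.061  0.5  ]
red [264 182  58  17 312] [0.4609 0.0806 0.087 ] [ 0.436 -0.051  0.08 ] [0.521 0.185 0.168]
  lip top 267 0.08676401316428173 ((457.36883544921875, 98.33832550048828), (175.25802612304688, 30.937206268310547), 83.62455749511719)
knob [263 189   9  16  86] [ 0.5074 -0.0408  0.1528] [142.  76.  67.] 0.0027
knob [242 195  10  16  94] [ 0.5023 -0.1057  0.1528] [155. 154. 144.] 0.0031
knob [221 201  10  16  97] [ 0.4959 -0.1702  0.153 ] [81. 75. 70.] 0.0031
console 1738 0.0897055118004727 ((529.5325927734375, -104.40131378173828), (209.65245056152344, 115.91556549072266), 85.5241470336914)
bench z 6.467910798624299e-05
side
amber [ 218  117   49   53 1180] n [-0.498   0.0367  0.8664] tilt 29.959892804737883 yaw -4.218407705262079 0.9694656488549618
 rect ((0.00027498602867126465, 0.0020741820335388184), (0.16963297128677368, 0.1400156170129776), 0.37392252683639526)  centre top [0.4695 0.3493 0.0754] ex [ 0.864 -0.064  0.499]
red [247 172  16  48 425] [0.4531 0.0872 0.0866] [0.434 0.009 0.069] [0.473 0.188 0.091]
  lip top 419 0.08661752853036797 ((453.7873840332031, 98.89617156982422), (180.6966094970703, 25.575368881225586), 84.5342788696289)
red [283 201  10  10  74] [ 0.5036 -0.0482  0.1642] [ 0.494 -0.055  0.151] [ 0.518 -0.037  0.171]
knob [281 200  13  16 130] [ 0.5056 -0.0408  0.1537] [118.  54.  52.] 0.0025
knob [286 220  14  16 138] [ 0.4998 -0.1058  0.1538] [140. 137. 132.] 0.0024
knob [292 241  14  16 150] [ 0.4946 -0.1704  0.154 ] [30. 31. 32.] 0.0023
console 2751 0.08998553377755358 ((526.123779296875, -102.70243835449219), (213.93919372558594, 110.2829818725586), 84.71318054199219)
bench z 0.0003502501070027919
```

```bash
cat >> h.py <<'E'
from scipy.spatial.transform import Rotation as Ro
def plan(p,R,rows=None,src=None):
    """equal rows from the present (or src) pose to p,R; prints the row"""
    s=observe(); p0,R0=src if src else (s["eef_pos"],s["tcp_rot"])
    w=Ro.from_matrix(R0.T@R).as_rotvec(degrees=True);d=R0.T@(p-p0)
    n=rows or int(max(np.ceil(np.linalg.norm(w)/5.5),np.ceil(np.linalg.norm(d)/.032),1))
    r=Ro.from_rotvec(w/n,degrees=True).as_matrix();A=sum(np.linalg.matrix_power(r,k) for k in range(n))
    t=np.linalg.solve(A,d)*1000
    print("rows",n,"t",t.round(1).tolist(),"r",(w/n).round(2).tolist(),"| total d",(d*1000).round(1),"w",w.round(1),"clk",round(s["clock"],2))
def frame(yaw,tilt):
    """tool frame for a cover yawed/tilted (deg): x = cover x, z = -normal"""
    return (Ro.from_euler("z",yaw,degrees=True)*Ro.from_euler("y",-tilt,degrees=True)).as_matrix()@np.diag([1,-1,-1])
UY=-5.1;UO=np.array([.546,.091,0])
def unit(p): return UO+Ro.from_euler("z",UY,degrees=True).apply(np.array(p)/1000)
E
python3 - <<'E'
from h import *
R=frame(-4.2,30);n=-R[:,2];print(n)
C=np.array([.4695,.3493,.0754]);plan(C+.1*n,R)
E
```

```text
[-0.49865724  0.0366191   0.8660254 ]
rows 16 t [0.5, 24.1, 6.2] r [-1.28, 1.57, 4.8] | total d [-197.   309.9   68.8] w [-20.5  25.2  76.8] clk 0.1
```

```bash
python3 -m jog '{"translation":[[0.5,24.1,6.2],[0.5,24.1,6.2],[0.5,24.1,6.2],[0.5,24.1,6.2],[0.5,24.1,6.2],[0.5,24.1,6.2],[0.5,24.1,6.2],[0.5,24.1,6.2],[0.5,24.1,6.2],[0.5,24.1,6.2],[0.5,24.1,6.2],[0.5,24.1,6.2],[0.5,24.1,6.2],[0.5,24.1,6.2],[0.5,24.1,6.2],[0.5,24.1,6.2],[0,0,0]],"angular":[[-1.28,1.57,4.8],[-1.28,1.57,4.8],[-1.28,1.57,4.8],[-1.28,1.57,4.8],[-1.28,1.57,4.8],[-1.28,1.57,4.8],[-1.28,1.57,4.8],[-1.28,1.57,4.8],[-1.28,1.57,4.8],[-1.28,1.57,4.8],[-1.28,1.57,4.8],[-1.28,1.57,4.8],[-1.28,1.57,4.8],[-1.28,1.57,4.8],[-1.28,1.57,4.8],[-1.28,1.57,4.8],[0,0,0]]}'
python3 - <<'E'
from h import *
R=frame(-4.2,30);n=-R[:,2]
C=np.array([.4695,.3493,.0754]);plan(C+.1*n,R);plan(C+.004*n,R);print(observe()["joints"].round(1))
c=capture("wrist");save("w1.png",c["img"]);print(c["K"],c["world_from_camera"].round(3))
s=observe();print("cam in tool",(s["tcp_rot"].T@(c["world_from_camera"][:3,3]-s["eef_pos"])).round(4))
E
```

```text
clock: 1.52
eef_pos: [0.4191, 0.3483, 0.16]
tcp_rot: [[0.864, -0.081, 0.497], [-0.068, -0.997, -0.044], [0.499, 0.004, -0.867]]
force: [-1.6, -1.7, -0.2]
opening: 0.999
rows 1 t [1.1, -4.7, -1.7] r [0.43, 0.08, -0.27] | total d [ 1.1 -4.7 -1.7] w [ 0.4  0.1 -0.3] clk 1.52
rows 3 t [0.4, -1.7, 31.4] r [0.14, 0.03, -0.09] | total d [ 1.2 -5.4 94.3] w [ 0.4  0.1 -0.3] clk 1.52
[-95.   21.   43.7 126.7  27.9  24.8 -83.9]
[[325.1922621    0.         276.3521655 ]
 [  0.         325.1922621  214.76886644]
 [  0.           0.           1.        ]] [[ 0.864  0.24  -0.442  0.355]
 [-0.069  0.927  0.369  0.438]
 [ 0.498 -0.289  0.818  0.284]
 [ 0.     0.     0.     1.   ]]
cam in tool [ 0.0002 -0.0815 -0.1421]
```

View pics/w1.png

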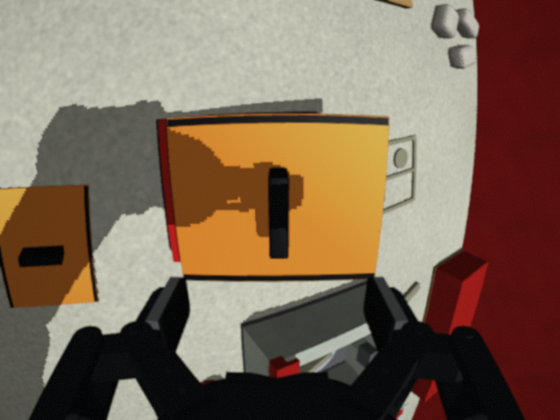

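Wrist view: the handle at (279,212) lies centred between the fingers (188..365), square to the jaws. Going in.

```bash
python3 -m jog '{"translation":[[1.2,-5.2,0],[0,0,20],[0,0,20],[0,0,20],[0,0,15],[0,0,10],[0,0,9],[0,0,0],[0,0,0]],"angular":[[0.4,0,-0.3],[0,0,0],[0,0,0],[0,0,0],[0,0,0],[0,0,0],[0,0,0],[0,0,0],[0,0,0]]}'
python3 - <<'E'
from h import *
R=frame(-4.2,30);n=-R[:,2]
C=np.array([.4695,.3493,.0754]);plan(C+.004*n,R)
E
```

```text
clock: 2.32
eef_pos: [0.4686, 0.3567, 0.0811]
tcp_rot: [[0.864, -0.065, 0.499], [-0.059, -0.998, -0.028], [0.5, -0.005, -0.866]]
force: [-0.9, 1.1, 0.2]
opening: 1.003
rows 1 t [-1.6, 7.3, 1.6] r [-0.47, 0.03, 0.25] | total d [-1.6  7.3  1.6] w [-0.5  0.   0.2] clk 2.32
```

```bash
python3 -m jog '{"translation":[[0,0,0],[0,0,0]],"angular":[[0,0,0],[0,0,0]]}'
python3 - <<'E'
from h import *
R=frame(-4.2,30);n=-R[:,2]
C=np.array([.4695,.3493,.0754]);plan(C+.004*n,R)
E
```

```text
clock: 2.48
eef_pos: [0.4682, 0.3572, 0.0818]
tcp_rot: [[0.864, -0.065, 0.499], [-0.059, -0.998, -0.027], [0.5, -0.006, -0.866]]
force: [-0.1, -0.1, 0.3]
opening: 1.001
rows 1 t [-1.6, 7.8, 2.4] r [-0.56, 0.02, 0.24] | total d [-1.6  7.8  2.4] w [-0.6  0.   0.2] clk 2.48
```

```bash
python3 -m jog '{"translation":[[-1.6,7.8,2.2],[0,0,0],[0,0,0]],"angular":[[-0.5,0,0.2],[0,0,0],[0,0,0]]}'
python3 -m jog '{"translation":[[0,0,0],[0,0,0],[0,0,0],[0,0,0],[0,0,0],[0,0,0],[0,0,0],[0,0,0],[0,0,0],[0,0,0]],"angular":[[0,0,0],[0,0,0],[0,0,0],[0,0,0],[0,0,0],[0,0,0],[0,0,0],[0,0,0],[0,0,0],[0,0,0]]}' 255
```

```text
clock: 2.73
eef_pos: [0.4672, 0.3483, 0.0784]
tcp_rot: [[0.864, -0.073, 0.498], [-0.063, -0.997, -0.038], [0.499, 0.001, -0.866]]
force: [0.8, 0.4, -0.6]
opening: 1.003
clock: 3.57
eef_pos: [0.4676, 0.3488, 0.0785]
tcp_rot: [[0.864, -0.073, 0.498], [-0.063, -0.997, -0.037], [0.5, 0.001, -0.866]]
force: [-3.2, -0.7, 4.8]
opening: 0.154
```

```bash
python3 -m jog '{"translation":[[0,0,-4],[0,0,-8],[0,0,-12],[0,0,-16],[7,0,-14],[10,0,-17.3],[12,0,-20],[12,0,-20],[10,0,-17.3],[5,0,-8],[0,0,0],[0,0,0],[0,0,0],[0,0,0]],"angular":[[0,0,0],[0,0,0],[0,0,0],[0,0,0],[0,0,0],[0,0,0],[0,0,0],[0,0,0],[0,0,0],[0,0,0],[0,0,0],[0,0,0],[0,0,0],[0,0,0]]}'
python3 - <<'E'
from h import *
a=capture("side");s=observe();P=pts(a)
hsv=cv2.cvtColor(a["img"],cv2.COLOR_RGB2HSV);H,S,V=[hsv[...,i].astype(int) for i in range(3)]
am=(H>8)&(H<22)&(S>150)&(V>60)&(P[...,2]>0.12)&(P[...,2]<.35)&(P[...,0]>.2)&(P[...,0]<.9)&(abs(P[...,1])<.5)
Q=P[cv2.erode(am.astype(np.uint8),np.ones((3,3)))>0]
q=(Q-s["eef_pos"])@s["tcp_rot"]*1000  # tool frame
m=abs(q[:,2]-np.median(q[:,2]))<6
A=np.c_[q[m][:,:2],np.ones(m.sum())];co=np.linalg.lstsq(A,q[m][:,2],rcond=None)[0]
print("plane in tool",co,len(q),"range x,y",np.percentile(q[m],[1,99],axis=0)); print(cv2.minAreaRect(q[m][:,:2].astype(np.float32)))
save("side1.png",a["img"]);print(s["joints"].round(1),s["eef_pos"],s["force"])
E
```

```text
clock: 4.73
eef_pos: [0.4472, 0.3495, 0.2232]
tcp_rot: [[0.865, -0.073, 0.497], [-0.062, -0.997, -0.04], [0.499, 0.004, -0.867]]
force: [0.4, -0.0, -2.1]
opening: 0.153
plane in tool [1.21685006e-03 1.19928684e-03 3.66426934e+00] 921 range x,y [[-73.70947653 -64.13336474   1.14520917]
 [ 79.6849735   63.21122956   6.59561875]]
((2.2146987915039062, -0.48509979248046875), (134.1702880859375, 157.46353149414062), 89.85564422607422)
[-91.9  14.6  42.6 121.8  27.7  33.1 -77.5] [0.44737807 0.34960768 0.22334282] [ 0.52021807  0.16497753 -3.03328587]
```

```bash
cat >> h.py <<'E'
def cov(xe,ze,tilt,ye=0,h=8.7):
    """tool pose with the cover's lower hook-edge corner at unit xe,ye,ze"""
    R=frame(UY,tilt);E=unit([xe,ye,ze]);return E+.085*R[:,0]-h/1000*R[:,2],R
def where(h=8.7):
    s=observe();R=s["tcp_rot"];E=s["eef_pos"]+h/1000*R[:,2]-.085*R[:,0]
    u=Ro.from_euler("z",-UY,degrees=True).apply(E-UO)*1000
    print("edge unit",u.round(1),"tilt",np.degrees(np.arcsin(R[2,0])).round(2),"yaw-UY",(np.degrees(np.arctan2(R[1,0],R[0,0]))-UY).round(2),"roll",np.degrees(np.arcsin(R[2,1])).round(2),"F",s["force"].round(1),"clk",s["clock"].round(2))
E
python3 - <<'E'
from h import *
where();a=cov(-55,140,8);plan(*a);plan(*cov(-60,72.5,8),src=a)
E
```

```text
Traceback (most recent call last):
  File "h.py", line 28, in where
    print("edge unit",u.round(1),"tilt",np.degrees(np.arcsin(R[2,0])).round(2),"yaw-UY",(np.degrees(np.arctan2(R[1,0],R[0,0]))-UY).round(2),"roll",np.degrees(np.arcsin(R[2,1])).round(2),"F",s["force"].round(1),"clk",s["clock"].round(2))
                                                                                                                                                                                                                        ^^^^^^^^^^^^^^^^
AttributeError: 'float' object has no attribute 'round'
```

View pics/side1.png

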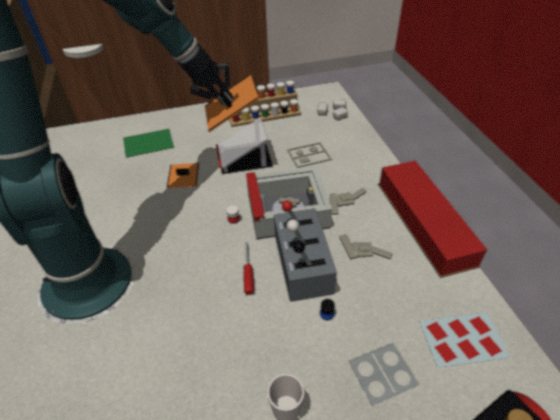

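The cover is held square in the jaws at (230,103), off the stand, and nothing else has been disturbed.

```bash
sed -i 's/s\["clock"\].round(2)/round(s["clock"],2)/' h.py; python3 - <<'E'
from h import *
where();a=cov(-55,140,8);plan(*a);plan(*cov(-60,72.5,8),src=a)
E
```

```text
edge unit [-190.5  247.5  173.4] tilt 29.93 yaw-UY 1.02 roll 0.2 F [ 0.5  0.2 -3. ] clk 4.78
rows 10 t [11.7, 25.0, 11.1] r [-0.01, -2.19, 0.09] | total d [ 94.  250.9 127.7] w [ -0.1 -21.9   0.9] clk 4.78
rows 3 t [-4.8, -0.0, 22.0] r [0.0, 0.0, 0.0] | total d [-14.3  -0.   66.1] w [0. 0. 0.] clk 4.78
```

```bash
python3 -m jog '{"translation":[[11.7,25,11.1],[11.7,25,11.1],[11.7,25,11.1],[11.7,25,11.1],[11.7,25,11.1],[11.7,25,11.1],[11.7,25,11.1],[11.7,25,11.1],[11.7,25,11.1],[11.7,25,11.1],[0,0,0],[0,0,0],[0,0,0],[0,0,0]],"angular":[[0,-2.19,0.09],[0,-2.19,0.09],[0,-2.19,0.09],[0,-2.19,0.09],[0,-2.19,0.09],[0,-2.19,0.09],[0,-2.19,0.09],[0,-2.19,0.09],[0,-2.19,0.09],[0,-2.19,0.09],[0,0,0],[0,0,0],[0,0,0],[0,0,0]]}'
python3 - <<'E'
from h import *
where();plan(*cov(-55,140,8));plan(*cov(-60,72.5,8))
c=capture("wrist");save("w2.png",c["img"]);print(observe()["joints"].round(1))
E
```

```text
clock: 5.95
eef_pos: [0.574, 0.0908, 0.1599]
tcp_rot: [[0.987, -0.086, 0.139], [-0.085, -0.996, -0.008], [0.139, -0.004, -0.99]]
force: [0.7, 1.0, -2.6]
opening: 0.158
edge unit [-55.1   2.1 139.5] tilt 8.0 yaw-UY 0.16 roll -0.23 F [ 0.7  1.  -2.6] clk 5.95
rows 1 t [0.1, 2.3, -0.5] r [-0.25, 0.0, 0.15] | total d [ 0.1  2.3 -0.5] w [-0.2  0.   0.2] clk 5.95
rows 3 t [-4.7, 0.8, 21.9] r [-0.08, 0.0, 0.05] | total d [-14.2   2.5  65.6] w [-0.2  0.   0.2] clk 5.95
[-36.   22.7  27.8 112.7 -13.2  39.9  -6. ]
```

View pics/w2.png

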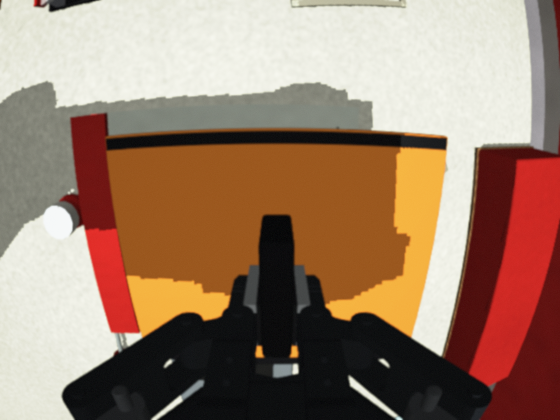

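The wrist view shows the cover over the well, with both ends of the lip visible: left end (72..107,115), right end (113..137,332). Casting those ends gives a closer check of the unit's pose.

```bash
python3 - <<'E'
from h import *
c=capture("wrist");im=c["img"];hsv=cv2.cvtColor(im,cv2.COLOR_RGB2HSV)
m=(((hsv[...,0]<6)|(hsv[...,0]>174))&(hsv[...,1]>170)&(hsv[...,2]>70)).astype(np.uint8);m[:,170:]=0;m[:100]=0
n,l,st,ce=cv2.connectedComponentsWithStats(m);i=1+np.argmax(st[1:,4]);print(st[i])
v,u=np.nonzero(l==i);K=c["K"];T=c["world_from_camera"]
x=(u-K[0,2])/K[0,0];y=(v-K[1,2])/K[1,1];r=np.hypot(x,y);s=np.sin(r)/r
d=np.c_[x*s,-y*s,-np.cos(r)]@T[:3,:3].T
X=T[:3,3]+d*((.087-T[2,3])/d[:,2])[:,None]
U=Ro.from_euler("z",-UY,degrees=True).apply(X-UO)*1000
print(np.percentile(U,[0.5,5,50,95,99.5],axis=0).round(1))
for lo in range(-90,100,30):
    k=(U[:,1]>lo)&(U[:,1]<lo+30)
    if k.sum()>20:print(lo,np.percentile(U[k,0],[3,97]).round(1),k.sum())
E
```

```text
[  61  115   78  218 6814]
[[-114.2  -86.8   87. ]
 [-104.7  -75.3   87. ]
 [ -92.4   15.4   87. ]
 [ -80.7   81.    87. ]
 [ -79.3   87.4   87. ]]
-90 [-104.7  -80.3] 764
-60 [-104.5  -80.2] 930
-30 [-104.5  -79.9] 1088
0 [-109.3  -80.5] 1326
30 [-111.6  -80.7] 1379
60 [-104.3  -79.8] 1327
```

The lip lies at y ±87 with no yaw error, so the unit pose holds to about 1 mm. Descending next.

```bash
python3 -m jog '{"translation":[[-3,2.4,10],[-4,0,17],[-4,0,17],[-3,0,13],[0,0,6],[0,0,2],[0,0,0],[0,0,0],[0,0,0]],"angular":[[-0.2,0,0.1],[0,0,0],[0,0,0],[0,0,0],[0,0,0],[0,0,0],[0,0,0],[0,0,0],[0,0,0]]}'
python3 - <<'E'
from h import *
where();plan(*cov(-60,72.5,8));plan(*cov(-80,72.2,8))
E
```

```text
clock: 6.8
eef_pos: [0.5706, 0.0878, 0.0951]
tcp_rot: [[0.986, -0.09, 0.142], [-0.089, -0.996, -0.011], [0.142, -0.002, -0.99]]
force: [0.2, 0.4, -1.5]
opening: 0.153
edge unit [-58.2  -0.9  74.4] tilt 8.16 yaw-UY -0.06 roll -0.09 F [ 0.2  0.4 -1.5] clk 6.8
rows 1 t [-2.1, -1.0, 1.9] r [-0.08, -0.16, -0.06] | total d [-2.1 -1.   1.9] w [-0.1 -0.2 -0.1] clk 6.8
rows 1 t [-21.9, -0.9, -0.6] r [-0.08, -0.16, -0.06] | total d [-21.9  -0.9  -0.6] w [-0.1 -0.2 -0.1] clk 6.8
```

```bash
python3 -m jog '{"translation":[[-2,-1,2],[0,0,0],[-5,0,-0.7],[-5,0,-0.7],[-5,0,-0.7],[-5,0,-0.7],[0,0,0],[0,0,0]],"angular":[[-0.1,-0.1,0],[0,0,0],[0,0,0],[0,0,0],[0,0,0],[0,0,0],[0,0,0],[0,0,0]]}'
python3 - <<'E'
from h import *
where();plan(*cov(-80,72.2,8));plan(*cov(-88,72.2,8))
E
```

```text
clock: 7.47
eef_pos: [0.5469, 0.0908, 0.0917]
tcp_rot: [[0.987, -0.089, 0.136], [-0.088, -0.996, -0.013], [0.137, 0.001, -0.991]]
force: [-1.4, -2.2, -2.5]
opening: 0.15
edge unit [-82.1  -0.2  71.5] tilt 7.85 yaw-UY -0.01 roll 0.06 F [-1.4 -2.2 -2.5] clk 7.47
rows 1 t [2.2, -0.2, -0.6] r [0.06, 0.15, -0.01] | total d [ 2.2 -0.2 -0.6] w [ 0.1  0.1 -0. ] clk 7.47
rows 1 t [-5.7, -0.2, -1.7] r [0.06, 0.15, -0.01] | total d [-5.7 -0.2 -1.7] w [ 0.1  0.1 -0. ] clk 7.47
```

```bash
python3 -m jog '{"translation":[[0,0,-0.8],[-2,0,-0.3],[-2,0,-0.3],[-2,0,-0.3],[-2,0,-0.3],[0,0,0],[0,0,0],[0,0,0]],"angular":[[0,0,0],[0,0,0],[0,0,0],[0,0,0],[0,0,0],[0,0,0],[0,0,0],[0,0,0]]}'
python3 - <<'E'
from h import *
where()
a=capture("side");save("side2.png",a["img"][160:320,200:400],4)
E
```

```text
clock: 8.13
eef_pos: [0.5398, 0.0914, 0.0928]
tcp_rot: [[0.986, -0.09, 0.138], [-0.089, -0.996, -0.013], [0.138, 0.001, -0.99]]
force: [1.1, -2.0, -1.8]
opening: 0.156
edge unit [-89.2  -0.1  72.5] tilt 7.95 yaw-UY -0.05 roll 0.05 F [ 1.1 -2.  -1.8] clk 8.13
```

View pics/side2.png

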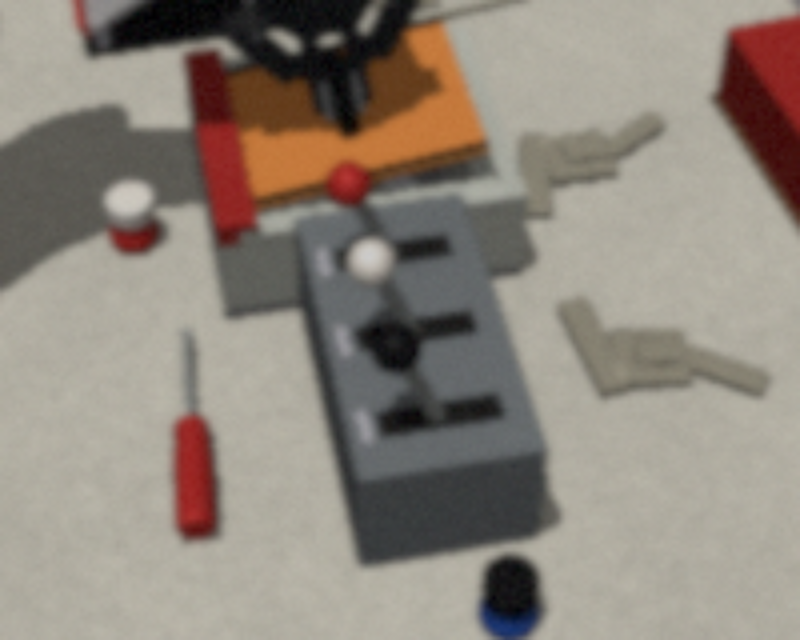

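The cover's near edge sits beneath the red lip (~(240,160)) with its far edge still raised. Next I nudge it towards the back stop and watch the force.

```bash
python3 -m jog '{"translation":[[-1,0,-0.1],[-1,0,-0.1],[0,0,0],[0,0,0],[0,0,0]],"angular":[[0,0,0],[0,0,0],[0,0,0],[0,0,0],[0,0,0]]}'
python3 - <<'E'
from h import *
where()
E
```

```text
clock: 8.6
eef_pos: [0.539, 0.0912, 0.0932]
tcp_rot: [[0.986, -0.091, 0.14], [-0.09, -0.996, -0.013], [0.141, 0.001, -0.99]]
force: [3.0, -2.9, -2.6]
opening: 0.153
edge unit [-89.9  -0.2  72.6] tilt 8.1 yaw-UY -0.1 roll 0.03 F [ 3.  -2.9 -2.6] clk 8.6
```

```bash
python3 - <<'E'
from h import *
a=cov(-89,71,4);plan(*a,rows=6);plan(*cov(-89,70.3,0.3),rows=6,src=a)
E
```

```text
rows 6 t [0.2, -0.1, 1.3] r [0.01, -0.68, -0.02] | total d [ 1.1 -0.4  7.8] w [ 0.  -4.1 -0.1] clk 8.6
rows 6 t [0.1, 0.0, 1.0] r [0.0, -0.62, 0.0] | total d [0.3 0.  6.2] w [ 0.  -3.7  0. ] clk 8.6
```

```bash
python3 -m jog '{"translation":[[0.2,-0.1,1.3],[0.2,-0.1,1.3],[0.2,-0.1,1.3],[0.2,-0.1,1.3],[0.2,0,1.3],[0.2,0,1.3],[0,0,0],[0,0,0],[0,0,0]],"angular":[[0,-0.68,0],[0,-0.68,0],[0,-0.68,0],[0,-0.68,0],[0,-0.68,0],[0,-0.68,0],[0,0,0],[0,0,0],[0,0,0]]}'
python3 - <<'E'
from h import *
where();plan(*cov(-89,70.3,0.3),rows=6)
E
```

```text
clock: 9.35
eef_pos: [0.5401, 0.091, 0.0852]
tcp_rot: [[0.994, -0.091, 0.068], [-0.091, -0.996, -0.008], [0.068, 0.001, -0.998]]
force: [2.0, -4.8, -1.2]
opening: 0.153
edge unit [-90.1  -0.4  70.7] tilt 3.93 yaw-UY -0.12 roll 0.08 F [ 2.  -4.8 -1.2] clk 9.35
rows 6 t [0.3, -0.1, 1.0] r [0.01, -0.6, -0.02] | total d [ 1.4 -0.5  5.9] w [ 0.1 -3.6 -0.1] clk 9.35
```

```bash
python3 -m jog '{"translation":[[0.3,1,0],[0.2,0,1],[0.2,0,1],[0.2,0,1],[0.2,0,1],[0.2,0,1],[0.2,0,1],[0,0,0],[0,0,0],[0,0,0]],"angular":[[0,0,0],[0,-0.6,0],[0,-0.6,0],[0,-0.6,0],[0,-0.6,0],[0,-0.6,0],[0,-0.6,0],[0,0,0],[0,0,0],[0,0,0]]}'
python3 - <<'E'
from h import *
where()
E
```

```text
clock: 10.18
eef_pos: [0.541, 0.0907, 0.0792]
tcp_rot: [[0.996, -0.09, 0.003], [-0.09, -0.996, -0.001], [0.003, 0.001, -1.0]]
force: [-3.5, -2.9, 4.5]
opening: 0.154
edge unit [-90.   -0.6  70.3] tilt 0.15 yaw-UY -0.07 roll 0.04 F [-3.5 -2.9  4.5] clk 10.18
```

```bash
python3 -m jog '{"translation":[[0,0,0],[0,0,0],[0,0,0],[0,0,0],[0,0,0],[0,0,0],[0,0,-5],[0,0,-15],[0,0,-25],[0,0,-30],[0,0,-30],[0,0,-25],[0,0,-10],[0,0,0],[0,0,0]],"angular":[[0,0,0],[0,0,0],[0,0,0],[0,0,0],[0,0,0],[0,0,0],[0,0,0],[0,0,0],[0,0,0],[0,0,0],[0,0,0],[0,0,0],[0,0,0],[0,0,0],[0,0,0]]}' 0
python3 - <<'E'
from h import *
a=capture("side");P=pts(a);hsv=cv2.cvtColor(a["img"],cv2.COLOR_RGB2HSV);H,S,V=[hsv[...,i].astype(int) for i in range(3)]
am=(H>8)&(H<22)&(S>150)&(V>60)&(P[...,2]>0.05)&(P[...,2]<.12)&(P[...,0]>.4)&(P[...,0]<.7)&(abs(P[...,1])<.3)
Q=P[cv2.erode(am.astype(np.uint8),np.ones((3,3)))>0]
U=Ro.from_euler("z",-UY,degrees=True).apply(Q-UO)*1000
A=np.c_[U[:,:2],np.ones(len(U))];co=np.linalg.lstsq(A,U[:,2],rcond=None)[0];print("slopes deg",np.degrees(co[:2]),"z at seat centre",co@[-5,0,1],len(U))
print(np.percentile(U,[.5,50,99.5],axis=0).round(1))
save("side3.png",a["img"][130:330,180:430],3)
w=capture("wrist");save("w3.png",w["img"])
s=observe();print(s["eef_pos"],s["force"],s["opening"],s["joints"].round(1))
E
```

```text
clock: 11.43
eef_pos: [0.5407, 0.0909, 0.219]
tcp_rot: [[0.996, -0.09, 0.005], [-0.09, -0.996, -0.001], [0.005, 0.0, -1.0]]
force: [-0.8, 0.4, -0.8]
opening: 0.997
slopes deg [ 0.0246679  -0.00488592] z at seat centre 74.9740446767959 1333
[[-73.6 -59.5  71.5]
 [ 10.7  -1.5  75. ]
 [ 72.7  62.4  79.1]]
[0.53987255 0.09070874 0.21760817] [ 0.97176997  0.30283002 -0.48316497] 0.998347381717585 [-36.4  18.6  28.5 108.7 -10.5  55.1  -8.3]
```

View pics/w3.png

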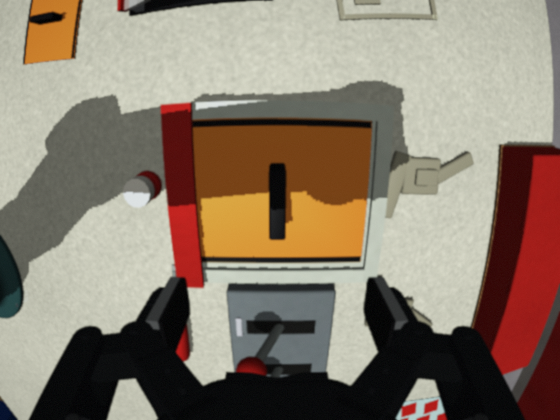

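Wrist view: the cover lies flat in the well under the lip (left ~(180,190), handle (278,200)). The fitted plane puts its top at z 75.0 mm with 0.02° slope, so it is seated. On to the levers, starting with red.

```bash
python3 -m jog '{"translation":[[-15,25,0],[-17,30,0],[-17,30,0],[-17,30,0],[-6,19,10],[0,0,25],[0,0,25],[0,0,10],[0,0,0],[0,0,0],[0,0,0]],"angular":[[0,0,0],[0,0,0],[0,0,0],[0,0,0],[0,0,0],[0,0,0],[0,0,0],[0,0,0],[0,0,0],[0,0,0],[0,0,0]]}' 255
cat >> h.py <<'E'
def tip():
    s=observe();u=Ro.from_euler("z",-UY,degrees=True).apply(s["eef_pos"]-UO)*1000
    print("tip unit",u.round(1),"F unit",Ro.from_euler("z",-UY,degrees=True).apply(s["force"]).round(1),"yaw err",(np.degrees(np.arctan2(s["tcp_rot"][1,0],s["tcp_rot"][0,0]))-UY).round(2),"open",round(s["opening"],2),"clk",round(s["clock"],2))
E
python3 -c "from h import *;tip()"
```

```text
clock: 12.45
eef_pos: [0.4582, -0.0363, 0.1495]
tcp_rot: [[0.996, -0.09, 0.006], [-0.09, -0.996, -0.002], [0.006, 0.001, -1.0]]
force: [1.0, -0.2, 1.2]
opening: 0.004
tip unit [ -76.2 -134.6  149.5] F unit [ 1.  -0.1  1.2] yaw err -0.05 open 0.0 clk 12.45
```

```bash
python3 -m jog '{"translation":[[8,0,0],[8,0,0],[3,0,0],[3,0,0],[3,0,0],[3,0,0],[0,0,0],[0,0,0]],"angular":[[0,0,0],[0,0,0],[0,0,0],[0,0,0],[0,0,0],[0,0,0],[0,0,0],[0,0,0]]}'
python3 -c "from h import *;tip()"
```

```text
clock: 13.12
eef_pos: [0.4836, -0.0385, 0.1506]
tcp_rot: [[0.996, -0.09, 0.0], [-0.09, -0.996, 0.001], [0.0, -0.001, -1.0]]
force: [-13.0, 1.9, 23.7]
opening: -0.004
tip unit [ -50.7 -134.5  150.6] F unit [-13.1   0.8  23.7] yaw err -0.07 open -0.0 clk 13.12
```

Red pushes back (13 N) after about 7 mm of travel, so it is blocked. Backing off and trying white.

```bash
python3 -m jog '{"translation":[[-12,0,0],[-15,0,-1],[0,22,0],[0,22,0],[0,21,0],[0,0,0],[8,0,0],[8,0,0],[4,0,0],[3,0,0],[3,0,0],[0,0,0],[0,0,0]],"angular":[[0,0,0],[0,0,0],[0,0,0],[0,0,0],[0,0,0],[0,0,0],[0,0,0],[0,0,0],[0,0,0],[0,0,0],[0,0,0],[0,0,0],[0,0,0]]}'
python3 -c "from h import *;tip()"
```

```text
clock: 14.2
eef_pos: [0.4775, -0.1023, 0.1509]
tcp_rot: [[0.996, -0.089, 0.001], [-0.089, -0.996, 0.001], [0.001, -0.001, -1.0]]
force: [-9.4, 1.6, 17.4]
opening: 0.0
tip unit [ -51.  -198.6  150.9] F unit [-9.5  0.8 17.4] yaw err 0.01 open 0.0 clk 14.2
```

Blocked as well; now black.

```bash
python3 -m jog '{"translation":[[-12,0,0],[-14,0,0],[0,22,0],[0,22,0],[0,22,0],[0,0,0],[8,0,0],[8,0,0],[4,0,0],[3,0,0],[3,0,0],[0,0,0],[0,0,0]],"angular":[[0,0,0],[0,0,0],[0,0,0],[0,0,0],[0,0,0],[0,0,0],[0,0,0],[0,0,0],[0,0,0],[0,0,0],[0,0,0],[0,0,0],[0,0,0]]}'
python3 -c "from h import *;tip()"
```

```text
clock: 15.28
eef_pos: [0.4725, -0.1682, 0.1503]
tcp_rot: [[0.996, -0.089, 0.003], [-0.089, -0.996, -0.0], [0.003, -0.0, -1.0]]
force: [-3.4, 0.5, 5.1]
opening: 0.005
tip unit [ -50.2 -264.7  150.3] F unit [-3.4  0.2  5.1] yaw err 0.02 open 0.0 clk 15.28
```

```bash
python3 -m jog '{"translation":[[5,0,0],[5,0,0],[5,0,0],[0,0,0],[0,0,0]],"angular":[[0,0,0],[0,0,0],[0,0,0],[0,0,0],[0,0,0]]}'
python3 -c "from h import *;tip()"
```

```text
clock: 15.7
eef_pos: [0.4881, -0.1701, 0.1501]
tcp_rot: [[0.996, -0.089, 0.005], [-0.089, -0.996, -0.001], [0.005, 0.001, -1.0]]
force: [0.7, -0.6, 1.1]
opening: 0.0
tip unit [ -34.4 -265.3  150.1] F unit [ 0.7 -0.6  1.1] yaw err -0.02 open 0.0 clk 15.7
```

```bash
python3 -m jog '{"translation":[[6,0,0],[6,0,0],[6,0,0],[6,0,0],[4,0,0],[3,0,0],[0,0,0],[0,0,0]],"angular":[[0,0,0],[0,0,0],[0,0,0],[0,0,0],[0,0,0],[0,0,0],[0,0,0],[0,0,0]]}'
python3 - <<'E'
from h import *
tip();a=capture("side");save("side4.png",a["img"][180:330,230:430],4)
E
```

```text
clock: 16.37
eef_pos: [0.5189, -0.1735, 0.1504]
tcp_rot: [[0.996, -0.09, 0.006], [-0.09, -0.996, -0.002], [0.006, 0.001, -1.0]]
force: [0.9, 1.2, 0.4]
opening: 0.002
tip unit [  -3.5 -265.8  150.4] F unit [0.8 1.2 0.4] yaw err -0.07 open 0.0 clk 16.37
```

View pics/side4.png

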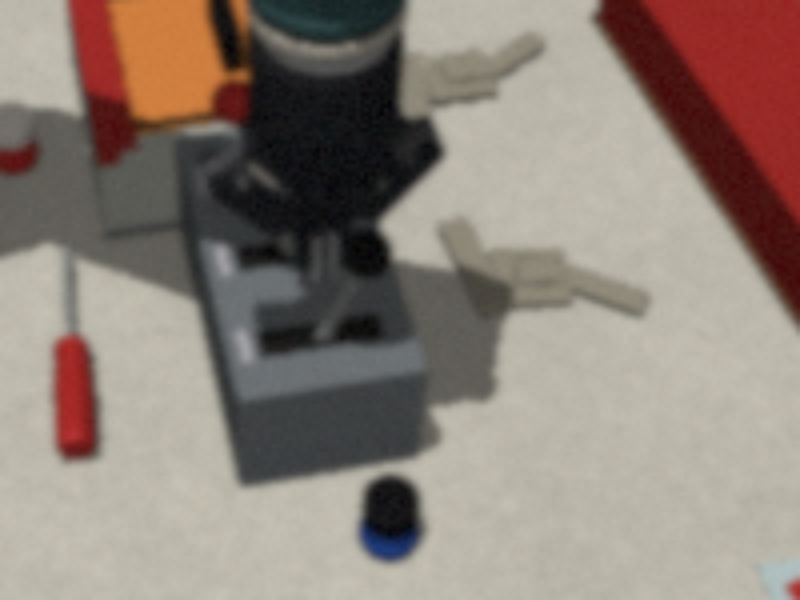

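The black knob (365,250) now leans away from the robot. I push on to feel the stop.

```bash
python3 -m jog '{"translation":[[2,0,0],[2,0,0],[1,0,0],[1,0,0],[0,0,0],[0,0,0]],"angular":[[0,0,0],[0,0,0],[0,0,0],[0,0,0],[0,0,0],[0,0,0]]}'
python3 -c "from h import *;tip()"
```

```text
clock: 16.92
eef_pos: [0.5244, -0.1738, 0.1504]
tcp_rot: [[0.996, -0.09, 0.005], [-0.09, -0.996, -0.001], [0.005, 0.001, -1.0]]
force: [-1.2, 0.7, -1.2]
opening: 0.001
tip unit [   2.1 -265.7  150.4] F unit [-1.2  0.5 -1.2] yaw err -0.07 open 0.0 clk 16.92
```

```bash
python3 -m jog '{"translation":[[2,0,0],[2,0,0],[0,0,0],[0,0,0]],"angular":[[0,0,0],[0,0,0],[0,0,0],[0,0,0]]}'
python3 -c "from h import *;tip()"
```

```text
clock: 17.25
eef_pos: [0.5251, -0.1739, 0.1501]
tcp_rot: [[0.996, -0.091, -0.002], [-0.091, -0.996, 0.001], [-0.002, -0.001, -1.0]]
force: [-10.8, 2.0, 6.8]
opening: -0.0
tip unit [   2.8 -265.7  150.1] F unit [-11.    1.    6.8] yaw err -0.1 open -0.0 clk 17.25
```

Far stop felt at tip x +2.8 (11 N), so black is fully over. Back to white.

```bash
python3 -m jog '{"translation":[[-6,0,0],[-20,0,0],[-28,0,0],[-28,0,0],[0,-22,0],[0,-22,0],[0,-21,0],[0,0,0],[8,0,0],[8,0,0],[5,0,0],[5,0,0],[4,0,0],[0,0,0],[0,0,0]],"angular":[[0,0,0],[0,0,0],[0,0,0],[0,0,0],[0,0,0],[0,0,0],[0,0,0],[0,0,0],[0,0,0],[0,0,0],[0,0,0],[0,0,0],[0,0,0],[0,0,0],[0,0,0]]}'
python3 -c "from h import *;tip()"
```

```text
clock: 18.5
eef_pos: [0.4806, -0.1058, 0.1508]
tcp_rot: [[0.996, -0.092, -0.0], [-0.092, -0.996, 0.001], [-0.0, -0.001, -1.0]]
force: [-11.8, 1.5, 17.4]
opening: 0.004
tip unit [ -47.6 -201.8  150.8] F unit [-11.9   0.4  17.4] yaw err -0.19 open 0.0 clk 18.5
```

White stops at about 0.11 rad, so it is still blocked. Trying red.

```bash
python3 -m jog '{"translation":[[-12,0,0],[-16,0,0],[0,-22,0],[0,-22,0],[0,-22,0],[0,0,0],[8,0,0],[8,0,0],[6,0,0],[5,0,0],[5,0,0],[0,0,0],[0,0,0]],"angular":[[0,0,0],[0,0,0],[0,0,0],[0,0,0],[0,0,0],[0,0,0],[0,0,0],[0,0,0],[0,0,0],[0,0,0],[0,0,0],[0,0,0],[0,0,0]]}'
python3 -c "from h import *;tip()"
```

```text
clock: 19.58
eef_pos: [0.493, -0.0406, 0.15]
tcp_rot: [[0.996, -0.092, 0.005], [-0.092, -0.996, -0.002], [0.005, 0.001, -1.0]]
force: [-0.2, 0.2, 0.2]
opening: -0.0
tip unit [ -41.1 -135.8  150. ] F unit [-0.2  0.1  0.2] yaw err -0.17 open -0.0 clk 19.58
```

Red moves freely now, so I push it through to its stop.

```bash
python3 -m jog '{"translation":[[6,0,0],[6,0,0],[6,0,0],[6,0,0],[6,0,0],[5,0,0],[3,0,0],[2,0,0],[2,0,0],[2,0,0],[2,0,0],[0,0,0],[0,0,0]],"angular":[[0,0,0],[0,0,0],[0,0,0],[0,0,0],[0,0,0],[0,0,0],[0,0,0],[0,0,0],[0,0,0],[0,0,0],[0,0,0],[0,0,0],[0,0,0]]}'
python3 -c "from h import *;tip()"
```

```text
clock: 20.67
eef_pos: [0.5369, -0.0434, 0.1501]
tcp_rot: [[0.996, -0.09, 0.002], [-0.09, -0.996, -0.001], [0.002, 0.0, -1.0]]
force: [-5.8, 0.1, 0.4]
opening: 0.004
tip unit [   2.9 -134.6  150.1] F unit [-5.8 -0.4  0.4] yaw err -0.07 open 0.0 clk 20.67
```

```bash
python3 -m jog '{"translation":[[1.5,0,0],[0,0,0],[-6,0,0],[-20,0,0],[-28,0,0],[-28,0,0],[0,22,0],[0,22,0],[0,21,0],[0,0,0],[8,0,0],[8,0,0],[6,0,0],[5,0,0],[5,0,0],[0,0,0],[0,0,0]],"angular":[[0,0,0],[0,0,0],[0,0,0],[0,0,0],[0,0,0],[0,0,0],[0,0,0],[0,0,0],[0,0,0],[0,0,0],[0,0,0],[0,0,0],[0,0,0],[0,0,0],[0,0,0],[0,0,0],[0,0,0]]}'
python3 -c "from h import *;tip()"
```

```text
clock: 22.08
eef_pos: [0.4844, -0.1036, 0.15]
tcp_rot: [[0.996, -0.089, 0.005], [-0.089, -0.996, -0.002], [0.005, 0.001, -1.0]]
force: [-0.5, -1.3, 0.1]
opening: 0.004
tip unit [ -44.  -199.3  150. ] F unit [-0.3 -1.3  0.1] yaw err -0.03 open 0.0 clk 22.08
```

White is free now.

```bash
python3 -m jog '{"translation":[[6,0,0],[6,0,0],[6,0,0],[6,0,0],[6,0,0],[6,0,0],[4,0,0],[3,0,0],[2,0,0],[2,0,0],[1.5,0,0],[0,0,0],[0,0,0]],"angular":[[0,0,0],[0,0,0],[0,0,0],[0,0,0],[0,0,0],[0,0,0],[0,0,0],[0,0,0],[0,0,0],[0,0,0],[0,0,0],[0,0,0],[0,0,0]]}'
python3 -c "from h import *;tip()"
```

```text
clock: 23.17
eef_pos: [0.5308, -0.1081, 0.15]
tcp_rot: [[0.996, -0.09, 0.002], [-0.09, -0.996, -0.0], [0.002, 0.0, -1.0]]
force: [-5.6, 0.3, 1.3]
opening: 0.001
tip unit [   2.6 -199.7  150. ] F unit [-5.6 -0.2  1.3] yaw err -0.08 open 0.0 clk 23.17
```

Stop felt. Now I retreat up and towards the robot, then check everything from both cameras.

```bash
python3 -m jog '{"translation":[[1.5,0,0],[0,0,0],[-6,0,0],[-20,0,0],[-28,0,-5],[-28,0,-15],[-25,0,-25],[-25,0,-25],[-10,0,-20],[0,0,-10],[0,0,0],[0,0,0],[0,0,0],[0,0,0]],"angular":[[0,0,0],[0,0,0],[0,0,0],[0,0,0],[0,0,0],[0,0,0],[0,0,0],[0,0,0],[0,0,0],[0,0,0],[0,0,0],[0,0,0],[0,0,0],[0,0,0]]}'
python3 - <<'E'
from h import *
from scipy.optimize import least_squares
tip();inv=Ro.from_euler("z",-UY,degrees=True)
for n in("scene","side"):
    a=capture(n);P=pts(a);U=inv.apply((P-UO).reshape(-1,3)).reshape(P.shape)*1000
    hsv=cv2.cvtColor(a["img"],cv2.COLOR_RGB2HSV);H,S,V=[hsv[...,i].astype(int) for i in range(3)]
    for k,y in(("red",-135),("white",-200),("black",-265)):
        q=U[(U[...,2]>140)&(U[...,2]<185)&(abs(U[...,1]-y)<25)&(abs(U[...,0])<70)]
        if len(q)<10: print(k,"hidden");continue
        s=least_squares(lambda x:np.linalg.norm(q-x,axis=1)-14,q.mean(0)-[0,0,8],loss="soft_l1",f_scale=2).x
        print(n,k,s.round(1),"angle",(np.arctan2(s[0],s[2]-85)+.4).round(2),len(q))
    m=(H>8)&(H<22)&(S>150)&(V>60)&(U[...,2]>50)&(U[...,2]<120)&(abs(U[...,0])<110)&(abs(U[...,1])<95)
    q=U[cv2.erode(m.astype(np.uint8),np.ones((3,3)))>0];A=np.c_[q[:,:2],np.ones(len(q))];co=np.linalg.lstsq(A,q[:,2],rcond=None)[0]
    print(" cover slopes",np.degrees(co[:2]).round(2),"z",(co@[-5,0,1]).round(1),np.percentile(q,[.5,99.5],axis=0).round(1).tolist())
    save("end_"+n+".png",a["img"],1.4)
E
```

```text
clock: 24.33
eef_pos: [0.3918, -0.0956, 0.2489]
tcp_rot: [[0.996, -0.09, 0.003], [-0.09, -0.996, -0.002], [0.004, 0.002, -1.0]]
force: [0.1, -0.2, -0.3]
opening: 0.0
tip unit [-137.  -199.5  248.9] F unit [ 0.1 -0.2 -0.3] yaw err -0.08 open 0.0 clk 24.33
scene red [  28.2 -135.   154.5] angle 0.79 75
scene white [  28.  -199.8  154. ] angle 0.79 77
scene black [  27.5 -264.9  154. ] angle 0.78 78
 cover slopes [-0.11 -0.15] z 75.6 [[-81.4, -56.9, 71.0], [74.7, 64.6, 109.6]]
side red [  26.7 -135.   154.1] angle 0.77 110
side white [  26.5 -199.8  154. ] angle 0.77 121
side black [  26.6 -264.8  154. ] angle 0.77 133
 cover slopes [ 0.   -0.27] z 75.0 [[-73.7, -59.0, 70.8], [72.1, 64.3, 82.5]]
```

View pics/end_side.png

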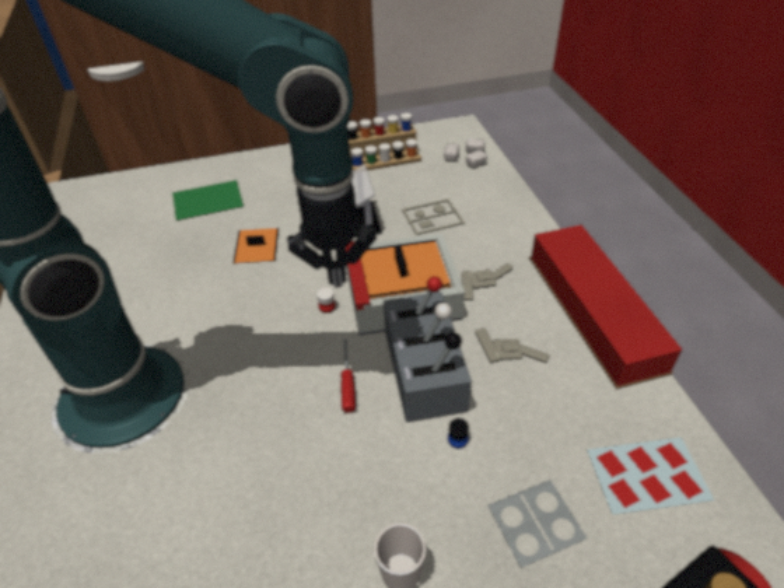

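The cover is flat under the lip (405,265), all three levers lean away ((435,284), (443,310), (452,341)), and the other things are where they were. Handing in.

```bash
python3 -c "from rig import env;print(env.hand_in())"
```

```text
the job is handed in; nothing more can be done
None
```

The cover is seated in the curing unit and all three levers are fully over; I handed the job in at about 24 s on the clock.

**Cover:** I took it off the stand by its handle and slid its lower edge under the red lip at 8° tilt until it touched the back stop. Then I swung it flat and let go.

**Levers:** The interlock order turned out to be black, red, white. Red and white stopped early on the first tries, and white once more after black was thrown. I backed off each time, with no more than about 13 N of push and 24 N upward on the fingers in the readings after each move. Each lever was then pushed until I felt its far stop.

**Last checks:**

| Check | Side camera | Scene camera |
|---|---|---|
| Lever angles (0.8 is the far stop, over 0.68 counts) | 0.77 rad for all three | 0.78–0.79 rad |
| Cover top height (75 mm when seated) | 75.0 mm | 75.6 mm |
| Cover slope | within 0.3° | within 0.2° |

- **Camera difference:** The cameras differ by 1–2 mm on knob positions, which is within their calibration.
- **Cover position:** I did not measure the seated cover's centre along x exactly. The arm's own pose put its edge at the back stop when I let go.
- **Other things on the bench:** In the last picture they look unmoved, and the arm was clear with no contact force.

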